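# Flip the tea caddy's lid open

### The arm

A 7-joint arm with a two-finger parallel gripper is mounted at the origin on the work surface. World frame = base frame: x ahead of the robot, y to its left, z up, the work surface at z = 0. Lengths are in m, angles in rad, forces in N, time in s.
With the tool pointing down it reaches from about 0.4 to 0.85 m from the base axis. Payload 10.4 kg.
Tool frame: the origin (TCP) lies at the very end of the fingers, on their centre line; the grasp point (between the pads) lies 19 mm behind it; z points along the fingers, y is the direction in which the jaws open and shut (so a half turn about z gives the same grasp; the last joint's range is limited). The gripper opens to 87 mm and grips with 3 to 60 N. Pads are 19 mm wide; open, the fingers measure 117 mm over their backs; the gripper's body (75 mm by 190 mm) begins 51 mm behind the grasp point.
Start: joints at [1.169, 0.332, -0.065, 1.46, 0.022, 1.35, -0.088], TCP at [0.231, -0.581, 0.223] pointing down, gripper open.
Joint ranges: [-2.6, 2.6], [-0.5, 2.12], [-1.47, 1.34], [0.16, 2.42], [-1.27, 4.41], [0.06, 2.06], [-2.6, 2.6]. Speed limits (rad/s): [2.22, 2.22, 2.79, 2.79, 3.14, 3.14, 3.14].

### API

Orientations are given as a unit quaternion [x, y, z, w].
In Python, from bench import r, eyes, job gives the robot as it stands. The module is installed in compiled form; this text tells all that it offers.
- The arm moves only by the tool play_rows, never from a script. Its argument "motion" is a list of rows, each a list of 7 numbers: the shift along the tool's x, y, z as a fraction of full scale, then the turn, a rotation vector about the tool's x, y, z as a fraction of full scale, then the opening in per cent of the stroke, from 0 (shut) to 100 (fully open). A call has 1 to 5 rows; each row is the pose to reach, as a shift and turn from the pose commanded when the call began, along the tool's axes at that moment; what a row does not reach only later rows make up. Full scale, the value 1, is 0.2 m for a shift and 90 degrees for a turn. A row lasts 1/8 s, in which the tool goes at most 62.5 mm and 10.7 degrees, less where a joint would pass 70% of its speed; a pose out of reach is approached as far as the arm can. A call with a number of a shift or a turn outside -1 to 1 is refused whole. A call with a gripper value outside its range is refused whole. The fingers move at their own pace and stop on an object; "squeeze" is the grip in N (left out, the last holds). Time passes only in rows, so rows that repeat a pose let the fingers close. It gives the time, the measured TCP pose, the force and the opening at its end, in the units of the state.
- r.read_state(): the state, without advancing time (a new reading comes with each control period).
- eyes.camera(name): name is "side" or "top" or "wrist"; returns a dict with "image" (480x640x3 uint8, red, green, blue), "mtx" (3x3 intrinsics, pixels), "dist" ([k1, k2, p1, p2, k3] as OpenCV has them; the pictures are not rectified), "R" (3x3) and "t" (3): a world point X has camera coordinates R X + t. Camera axes: x right, y down, z forward; pixel columns grow to the right and rows downward; lengths in m; the calibration is good to about 2 mm. A picture is of the moment at which its call begins. There is no depth.
- job.close_job(): hands the job in, once; it reports no verdict.
Trained networks look in a picture, given as the dict that the camera call returned (one of the last four; its "shot" number tells which), for a name from the list of things; names that differ only in an ending like _2 or _b are one class to them, and where a whole thing is asked for, a point or a joint stands for the part that bears it (a point fixed in the world has none). Each returns a list of dicts, best first, with "p" (0 to 1); they miss things now and then, are a little off and sometimes report something else, mostly with a low value. They report only what shows in the picture. A call takes as long as a camera call. They do not tell look-alikes from the thing itself.
- eyes.regions_of(picture, label): "region" (480x640 bool, what is visible of it) and "xy" ([column, row] in pixels, amid what is visible of it).
- eyes.landmark_of(picture, label): "xy" ([column, row] in pixels: a listed point, or the origin of a listed thing).
The state is a dict: "time": time; "joint_positions": joint angles; "joint_vel": joint speeds; "joint_torque": joint torques, N m; "ee_pos": TCP position; "eef_rot": TCP orientation; "ft_force": force on the tool from outside, world axes, zero at the start; "torque": the same for the moment, N m; "width": finger opening in m.
Only numpy, scipy, OpenCV 4.12 (cv2) and the standard library are available. Lean on these libraries where they do the work, as an engineer would, in place of code of your own. Each camera call takes 0.05 s, during which the arm holds its last target. There are 200 camera calls.

### The job

Open the larger of the two lidded steel caddies: with your fingertips push the upright flange on its lid up and over towards the hinge, until the lid has passed upright and lies back against its stop, held open by its own weight. Ease it over gently rather than flinging it, and only push: do not pinch the flange or lift the caddy. Leave the caddy standing where it is, the smaller caddy in its place with its lid shut, and everything else undisturbed; finish clear.

Things in the scene. Friction and masses are not known exactly. Their poses are not given: they have to be found in the camera images.
- tea_caddy: the larger caddy: loose steel box, 120 (x) by 140 (y) by 90 mm high, about 1.5 kg filled, standing on a fixed teak plank whose top is 20 mm above the work surface. Origin: centre of its underside; z up; +x points from its front to the rim with the hinge (the far rim at yaw 0), y runs along the hinge. Either caddy may stand left or right.
- tea_lid (a joint): hinge of the larger lid, rad: 0 shut, 1.57 upright, 2.0 against the stop; the front edge rises and goes over towards the caddy's +x. Flat steel plate 122 mm from hinge to front edge, 144 mm wide, 4 mm thick, 0.2 kg with its flange. Free, lightly damped hinge: let go below about 1.4 it falls shut, beyond about 1.5 it falls open.
- tea_hinge (a point): middle of the larger caddy's hinge line, fixed to the caddy: in its frame 60 mm towards +x, 90 mm above its underside (level with the underside of the shut lid). Axes as the caddy's.
- tea_tab (a point): centre of the front face of the upright flange on the larger lid; turns with the lid. The flange is a steel plate 100 mm wide (along the hinge), standing 52 mm up from the lid's top face, 6 mm thick, parallel to the hinge. Its front face (towards the lid's front edge) is 88 mm from the hinge line, which leaves 34 mm of flat lid in front of it. With the lid shut this point is 30 mm above the hinge line. Axes with the lid shut as the caddy's.
- tea_tab_front: front 3 mm layer of that flange, fixed to the lid, 52 mm tall: the face to push. Origin on the hinge line. Once over centre the lid leans on a finger still in the corner of flange and lid: pressing on jams it there; drawing it up and away towards the caddy's +x lets the lid down on its stop.
- tea_tab_back: rear 3 mm layer of that flange, 48 mm tall. Origin on the hinge line. Force on both layers at once counts as pinching.
- small_caddy: the smaller caddy, not to be opened: loose steel box of the same make, 85 (x) by 95 (y) by 60 mm high, 0.7 kg, lid with a 28 mm high flange. Origin: centre of its underside; axes as for the larger one.
- small_lid (a joint): hinge of the smaller caddy's lid, rad: 0 shut; it must stay shut.
- katori_a: steel katori (small open bowl), 82 mm across the rim, 36 mm high, standing between the two caddies; bystander. Origin: centre of its underside.
- katori_b: second steel katori, same size, standing towards the far edge of the plank; bystander. Origin: centre of its underside.
- funnel: red plastic funnel standing on its 90 mm wide mouth, spout up, 85 mm high; bystander at the left end of the plank. Origin: centre of its underside.
- spice_jar: closed glass spice jar, 60 mm across, 100 mm high; bystander at the right end of the plank. Origin: centre of its underside.
- spatula: silicone spatula, 240 mm long, lying along x at the right end of the plank; bystander. Origin: centre of its underside.
- tea_glass: tea glass, 68 mm across, 85 mm high, standing towards the far edge of the plank; bystander. Origin: centre of its underside.
- rolling_pin: wooden rolling pin, 34 mm thick, 200 mm long, lying along x at the left end of the plank; bystander. Origin: centre of its underside.
Not all that is in view belongs to the job. Leave any purple or red look-alike of the tea_caddy alone.

How it is judged:
By the outcome, as a careful person would: the job done as asked, in the order asked, and still so for the second after the job is handed in, with the robot touching nothing.
It also fails if it takes over 45 s, if anything falls off the work surface, if the arm or the gripper's body presses on something with over 40 N, if the wrist force passes 120 N, or if a joint passes its speed limit or range.

## Working session

There is one attempt and no reset: what is moved stays moved. The work goes in short steps, Python scripts to look and compute and a tool call to move; the robot and the scene stay as the last step left them, time stands still between calls to the robot, and variables do not carry over. Pictures are saved under pics/ and viewed, about 8 in all and at most 12, crops included, and the job is handed in when it is done.

Besides the shell and the picture viewer there is one more tool, called after "Request:" by a JSON object that holds its "name" and its "arguments". play_rows: Moves the arm, as the interface text tells. Shift numbers are shares of 0.2 m and turn numbers shares of 90 degrees, none past 1 either way. Its arguments: {"type":"object","properties":{"motion":{"type":"array","items":{"type":"array","items":{"type":"number"}}},"squeeze":{"type":"number"}},"required":["motion"]}

```bash
mkdir -p pics
cat > h.py <<'E'
import numpy as np, cv2
from scipy.spatial.transform import Rotation as Ro
from bench import r, eyes, job
def ray(p,xy):
    u=cv2.undistortPoints(np.array([[xy]],float),np.array(p["mtx"]),np.array(p["dist"]))[0,0]
    R=np.array(p["R"]);t=np.array(p["t"]);d=R.T@np.array([u[0],u[1],1]);return -R.T@t,d/np.linalg.norm(d)
def atz(p,xy,z):
    c,d=ray(p,xy);return c+d*(z-c[2])/d[2]
def tri(obs):
    A=np.zeros((3,3));b=np.zeros(3)
    for p,xy in obs:
        c,d=ray(p,xy);M=np.eye(3)-np.outer(d,d);A+=M;b+=M@c
    return np.linalg.solve(A,b)
def proj(p,X):
    return cv2.projectPoints(np.array(X,float).reshape(-1,1,3),cv2.Rodrigues(np.array(p["R"]))[0],np.array(p["t"],float),np.array(p["mtx"]),np.array(p["dist"]))[0][:,0]
def save(p,n): cv2.imwrite("pics/"+n,cv2.cvtColor(p["image"],cv2.COLOR_RGB2BGR))
E
python3 - <<'E'
from h import *
s=r.read_state();print(s)
T=eyes.camera("top");S=eyes.camera("side")
im=np.hstack([cv2.resize(T["image"],(640,480)),S["image"]])
save(T,"top0.png");save(S,"side0.png")
for n in ["tea_caddy","tea_hinge","tea_tab","small_caddy","katori_a","tea_glass","spice_jar","funnel"]:
    for nm,p in(("top",T),("side",S)):
        print(n,nm,[(np.round(l["xy"],1).tolist(),round(float(l["p"]),2)) for l in eyes.landmark_of(p,n)][:4])
E
```

```text
{'time': 0.0, 'joint_positions': array([ 1.16939303,  0.33285237, -0.06469847,  1.46097997,  0.02158102,
        1.34988381, -0.08848365]), 'joint_vel': array([ 8.51110230e-04,  5.81827145e-04, -1.32701609e-03,  3.14711982e-05,
       -9.96739270e-04, -7.36262132e-05,  2.29442341e-04]), 'joint_torque': array([-1.03687689e-03, -6.23261118e+01,  2.39140954e-02, -3.89894485e+01,
       -6.14479277e-02,  3.97817174e-02,  1.56617784e-04]), 'ee_pos': array([ 0.23098148, -0.58032083,  0.22174765]), 'eef_rot': array([ 9.82113750e-01,  1.88287206e-01, -1.58829844e-04, -6.96550094e-04]), 'ft_force': array([ 0.31369345,  0.36944915, -0.8360975 ]), 'torque': array([ 0.01577968, -0.06280571, -0.00065451]), 'width': 0.08712923738924162}
tea_caddy top [([432.2, 307.3], 0.86), ([213.8, 325.8], 0.66), ([262.2, 222.8], 0.55)]
tea_caddy side [([398.5, 362.8], 0.93), ([298.7, 294.5], 0.73)]
tea_hinge top [([455.0, 325.9], 0.82), ([253.7, 196.6], 0.78), ([228.4, 327.8], 0.73)]
tea_hinge side [([278.5, 272.9], 0.97), ([403.2, 317.0], 0.61), ([316.4, 227.4], 0.31)]
tea_tab top [([198.1, 330.5], 0.72), ([436.9, 302.4], 0.67), ([258.6, 230.7], 0.58)]
tea_tab side [([308.6, 258.5], 0.88), ([401.5, 199.1], 0.8), ([401.3, 330.1], 0.61)]
small_caddy top [([396.1, 199.9], 0.84), ([297.3, 141.0], 0.44)]
small_caddy side [([314.3, 227.2], 0.73)]
katori_a top [([294.0, 139.0], 0.71), ([316.2, 224.8], 0.55)]
katori_a side [([232.6, 265.6], 0.96), ([314.0, 261.7], 0.52)]
tea_glass top [([407.9, 142.1], 0.7), ([395.8, 204.5], 0.56)]
tea_glass side [([271.4, 216.7], 0.61), ([316.9, 260.9], 0.28)]
spice_jar top [([460.0, 207.3], 0.86)]
spice_jar side [([331.5, 200.0], 0.6)]
funnel top [([498.2, 202.4], 0.15)]
funnel side [([248.9, 361.4], 0.9), ([311.7, 258.1], 0.58)]
```

View pics/top0.png

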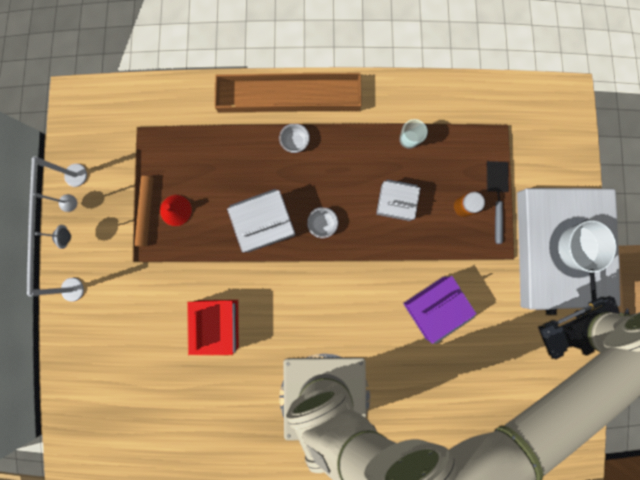

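View pics/side0.png

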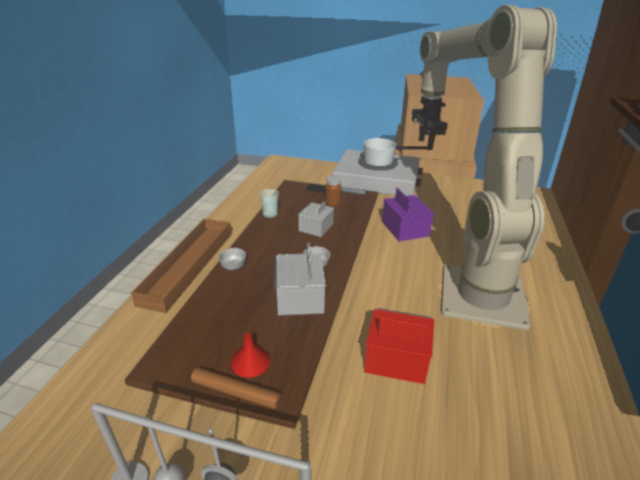

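The top view puts the larger steel caddy at about (261,221), yawed to the left, with its flange along (245,235)–(285,222) and its hinge on the far rim. The small caddy is at (399,200) and katori_a at (322,222). The purple and red boxes are decoys. The side view agrees, with the caddy at (300,283). Next I fit the pose.

```bash
cat > fit.py <<'E'
from h import *
from scipy.optimize import minimize
def boxc(x0,x1,y0,y1,z0,z1): return np.array([[x,y,z] for x in(x0,x1) for y in(y0,y1) for z in(z0,z1)])
def parts(q,th=0):
    x,y,yaw=q; R=Ro.from_euler('z',yaw).as_matrix()
    def lid(P): # lid frame: origin hinge, x toward +x shut
        return P@Ro.from_euler('y',th).as_matrix().T+[.06,0,.09]
    P=[boxc(-.06,.06,-.07,.07,0,.09),lid(boxc(-.122,0,-.072,.072,0,.004)),lid(boxc(-.088,-.082,-.05,.05,.004,.056))]
    return [p@R.T+[x,y,.02] for p in P]
def mask(p,q,th=0):
    m=np.zeros((480,640),np.uint8)
    for P in parts(q,th): cv2.fillConvexPoly(m,cv2.convexHull((proj(p,P)*16).astype(np.int32)),1,shift=4)
    return m>0
E
python3 - <<'E'
from fit import *
T=eyes.camera("top");S=eyes.camera("side")
def reg(p,xy):
    for g in eyes.regions_of(p,"tea_caddy"):
        print(np.round(g["xy"]),round(float(g["p"]),2),g["region"].sum())
        if np.linalg.norm(np.array(g["xy"])-xy)<25: best=g["region"]
    return best
RT=reg(T,(261,221));RS=reg(S,(300,283))
print("hinge",tri([(T,(253.7,196.6)),(S,(278.5,272.9))]),"tab",tri([(T,(258.6,230.7)),(S,(308.6,258.5))]))
c0=atz(T,(261,221),.11)
def iou(a,b): return (a&b).sum()/(a|b).sum()
def cost(q): return -iou(mask(T,q),RT)-iou(mask(S,q),RS)
best=min((minimize(cost,[c0[0],c0[1],np.radians(a)],method="Nelder-Mead",options=dict(initial_simplex=[[c0[0]+d,c0[1]+e,np.radians(a)+f] for d,e,f in((0,0,0),(.015,0,0),(0,.015,0),(0,0,.15))],xatol=2e-4,fatol=1e-4)) for a in(10,20)),key=lambda o:o.fun)
q=best.x;print(q,np.degrees(q[2]),best.fun,iou(mask(T,q),RT),iou(mask(S,q),RS))
np.save("q.npy",q)
o=[]
for p,(u,v) in((T,(200,170)),(S,(230,220))):
    im=p["image"].copy()
    for P in parts(q):
        cv2.polylines(im,[cv2.convexHull(proj(p,P).astype(np.int32))],True,(0,255,0),1)
    o.append(cv2.resize(im[v:v+110,u:u+130],(390,330),interpolation=cv2.INTER_NEAREST))
cv2.imwrite("pics/fit.png",cv2.cvtColor(np.hstack(o),cv2.COLOR_RGB2BGR))
s=r.read_state();Rt=Ro.from_quat(s["eef_rot"]);R=Ro.from_euler('z',q[2])
tgt=R.apply([-.16,0,.0])+[q[0],q[1],0]; print("pre",tgt, "tool delta",Rt.inv().apply(np.array([tgt[0],tgt[1],.3])-s["ee_pos"])/.2,"tool yaw",Rt.as_matrix()[:,0])
E
```

```text
[261. 220.] 0.98 2758
[437. 307.] 0.9 2930
[211. 326.] 0.72 2846
[407. 215.] 0.87 1852
[401. 346.] 0.75 4294
[297. 282.] 0.58 2903
[301. 270.] 0.21 1498
hinge [0.55672089 0.18390888 0.10029006] tab [0.46991373 0.16621299 0.149884  ]
[0.49825636 0.16612645 0.33843875] 19.39111176561608 -1.4613782601636713 0.9527195165303946 0.5086587436332768
pre [0.3473325  0.11300409 0.        ] tool delta [ 1.8223548  -3.00784639 -0.38717661] tool yaw [9.29124848e-01 3.69766162e-01 5.47077816e-05]
```

View pics/fit.png

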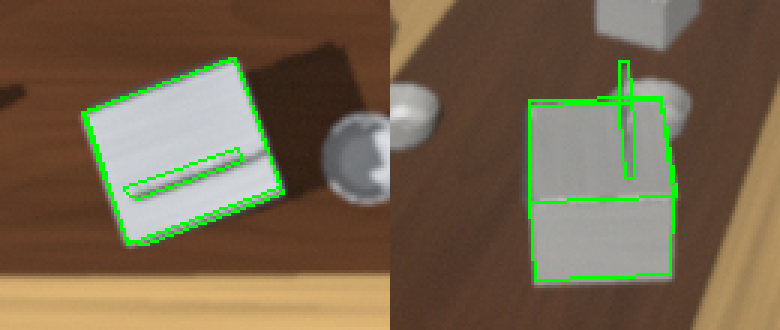

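The overlay matches the picture edges closely: caddy at (0.498, 0.166), yaw 19.4°, about 2° from the tool's current yaw. Now I lift, cross above the scene with fingers shut, and go to just in front of the flange.

Request:
{"name": "play_rows", "arguments": {"motion": [[0, 0, -0.25, 0, 0, 0, 0], [0.25, -0.2, -0.4, 0, 0, 0.026, 0], [0.5, -0.45, -0.4, 0, 0, 0.026, 0], [0.75, -0.7, -0.4, 0, 0, 0.026, 0], [1, -0.9, -0.4, 0, 0, 0.026, 0]], "squeeze": 5}}

```text
time: 1.72
ee_pos: [0.339, -0.36, 0.3029]
eef_rot: [0.986, 0.168, 0.0, 0.001]
ft_force: [1.9, -0.6, 1.1]
width: 0.0449
```

Request:
{"name": "play_rows", "arguments": {"motion": [[0.2, -0.2, 0, 0, 0, 0, 0], [0.4, -0.4, 0, 0, 0, 0, 0], [0.6, -0.6, 0, 0, 0, 0, 0], [0.75, -0.8, 0, 0, 0, 0, 0], [0.9, -1, 0, 0, 0, 0, 0]]}}

```text
time: 2.35
ee_pos: [0.4424, -0.1118, 0.3027]
eef_rot: [0.986, 0.168, 0.0, 0.0]
ft_force: [0.4, -0.1, 1.0]
width: 0.0018
```

Request:
{"name": "play_rows", "arguments": {"motion": [[0.1, -0.2, 0, 0, 0, 0, 0], [0.15, -0.4, 0, 0, 0, 0, 0], [0.2, -0.6, 0, 0, 0, 0, 0], [0.25, -0.8, 0, 0, 0, 0, 0], [0.3, -0.9, 0, 0, 0, 0, 0]]}}

```text
time: 2.98
ee_pos: [0.4385, 0.0785, 0.3029]
eef_rot: [0.986, 0.169, 0.0, 0.0]
ft_force: [0.2, -0.9, -0.9]
width: 0.0007
```

```bash
cat > loc.py <<'E'
from fit import *
q=np.load("q.npy");Rc=Ro.from_euler('z',q[2]);H=Rc.apply([.06,0,.09])+[q[0],q[1],.02]
def st():
    s=r.read_state();Rt=Ro.from_quat(s["eef_rot"])
    print("t",round(s["time"],2),"tcp rel hinge(mm, caddy axes)",np.round(Rc.inv().apply(s["ee_pos"]-H)*1e3,1),"tool in caddy axes\n",np.round((Rc.inv()*Rt).as_matrix(),3),"F caddy",np.round(Rc.inv().apply(s["ft_force"]),1),"w",round(s["width"],4));return s,Rt
def shift(rel,s,Rt): # to a TCP point rel. hinge in mm
    return np.round(Rt.inv().apply(Rc.apply(np.array(rel)/1e3)+H-s["ee_pos"])/.2,3)
E
python3 - <<'E'
from loc import *
s,Rt=st();print(s["ee_pos"],shift([-112,0,45],s,Rt),shift([-112,0,100],s,Rt))
W=eyes.camera("wrist");im=W["image"].copy()
for P in parts(q): cv2.polylines(im,[cv2.convexHull(proj(W,P).astype(np.int32))],True,(0,255,0),1)
cv2.imwrite("pics/w1.png",cv2.cvtColor(im,cv2.COLOR_RGB2BGR))
E
```

```text
t 2.98 tcp rel hinge(mm, caddy axes) [-145.5  -62.8  192.9] tool in caddy axes
 [[ 1.     0.002  0.001]
 [ 0.002 -1.    -0.001]
 [ 0.001  0.001 -1.   ]] F caddy [-0.1 -0.9 -0.9] w 0.0007
[0.43851014 0.0784894  0.30288049] [ 0.167 -0.314  0.739] [ 0.168 -0.314  0.464]
```

View pics/w1.png

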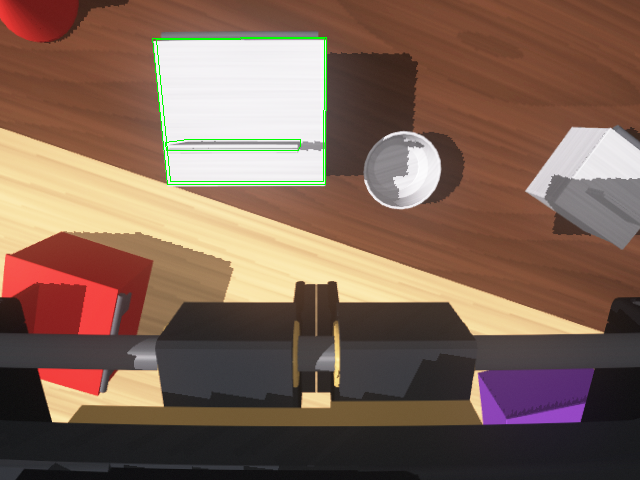

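The wrist view at close range confirms the fit to within a few pixels: lid at (155–326, 38–185), flange at row 145. Next I go down in front of the flange.

Request:
{"name": "play_rows", "arguments": {"motion": [[0.08, -0.16, 0.2, 0, 0, 0, 0], [0.168, -0.314, 0.46, 0, 0, 0, 0], [0.168, -0.314, 0.6, 0, 0, 0, 0], [0.168, -0.314, 0.74, 0, 0, 0, 0], [0.168, -0.314, 0.74, 0, 0, 0, 0]]}}

```text
time: 3.65
ee_pos: [0.4487, 0.146, 0.1531]
eef_rot: [0.986, 0.168, -0.002, -0.0]
ft_force: [0.1, 0.2, 0.3]
width: 0.0007
```

Run:
```python
from loc import *
s,Rt=st()
prev=None
for th in np.arange(0,1.66,.12):
    C=88*np.array([-np.cos(th),np.sin(th)])+45*np.array([np.sin(th),np.cos(th)])+[-9.5,0]
    print(round(th,2),np.round(C,1),None if prev is None else np.round((C-prev)/200,3));prev=C
S=eyes.camera("side");im=S["image"][180:330,220:400]
cv2.imwrite("pics/s1.png",cv2.cvtColor(cv2.resize(im,(720,600),interpolation=cv2.INTER_CUBIC),cv2.COLOR_RGB2BGR))
```

```text
t 3.65 tcp rel hinge(mm, caddy axes) [-113.4   -2.5   43.1] tool in caddy axes
 [[ 1.    -0.    -0.003]
 [-0.    -1.     0.001]
 [-0.003 -0.001 -1.   ]] F caddy [0.2 0.1 0.3] w 0.0007
0.0 [-97.5  45. ] None
0.12 [-91.5  55.2] [0.03  0.051]
0.24 [-84.3  64.6] [0.036 0.047]
0.36 [-76.   73.1] [0.041 0.042]
0.48 [-66.8  80.6] [0.046 0.037]
0.6 [-56.7  86.8] [0.05  0.031]
0.72 [-46.   91.9] [0.054 0.025]
0.84 [-34.7  95.6] [0.056 0.019]
0.96 [-23.1  97.9] [0.058 0.012]
1.08 [-11.3  98.8] [0.059 0.005]
1.2 [ 0.6 98.3] [ 0.059 -0.002]
1.32 [12.3 96.4] [ 0.058 -0.01 ]
1.44 [23.6 93.1] [ 0.057 -0.016]
1.56 [34.5 88.5] [ 0.055 -0.023]
```

View pics/s1.png

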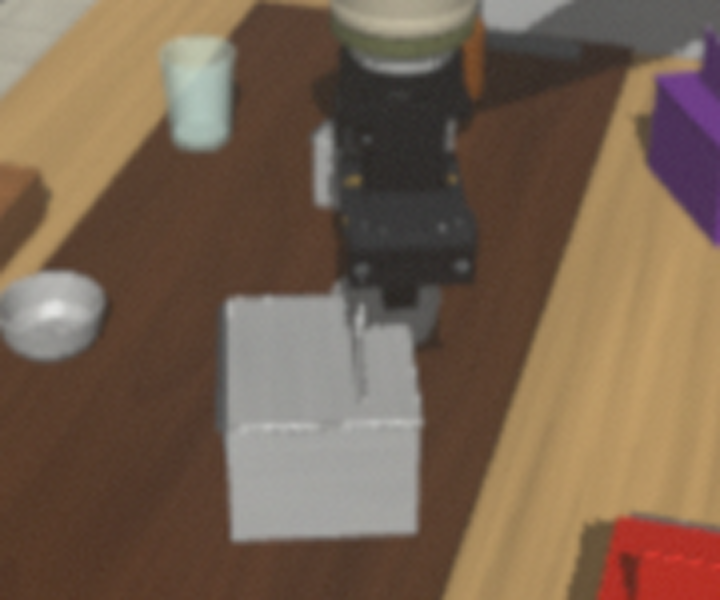

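The fingers are in front of the flange (blade at about (358,350) in the crop, fingers just to its right). I ease up to contact.

Request:
{"name": "play_rows", "arguments": {"motion": [[0.03, 0, 0, 0, 0, 0, 0], [0.045, 0, 0, 0, 0, 0, 0], [0.06, 0, 0, 0, 0, 0, 0], [0.07, 0, 0, 0, 0, 0, 0], [0.08, 0, 0, 0, 0, 0, 0]]}}

```text
time: 4.32
ee_pos: [0.4634, 0.1513, 0.1543]
eef_rot: [0.986, 0.168, -0.002, 0.001]
ft_force: [-10.9, -4.0, 8.3]
width: 0.0007
```

Request:
{"name": "play_rows", "arguments": {"motion": [[0.006, 0, -0.01, 0, 0, 0, 0], [0.012, 0, -0.02, 0, 0, 0, 0], [0.018, 0, -0.03, 0, 0, 0, 0], [0.024, 0, -0.04, 0, 0, 0, 0], [0.03, 0, -0.05, 0, 0, 0, 0]]}}

```text
time: 4.95
ee_pos: [0.4692, 0.1534, 0.1642]
eef_rot: [0.986, 0.168, -0.002, 0.001]
ft_force: [-8.2, -3.4, 3.9]
width: 0.0005
```

Run:
```python
from loc import *
s,Rt=st()
S=eyes.camera("side");T=eyes.camera("top");o=[]
for p,(u,v) in((T,(200,150)),(S,(240,190))):
    im=p["image"].copy()
    for P in parts(q,0.1): cv2.polylines(im,[cv2.convexHull(proj(p,P).astype(np.int32))],True,(0,255,0),1)
    o.append(cv2.resize(im[v:v+140,u:u+130],(390,420),interpolation=cv2.INTER_NEAREST))
cv2.imwrite("pics/s2.png",cv2.cvtColor(np.hstack(o),cv2.COLOR_RGB2BGR))
```

```text
t 4.95 tcp rel hinge(mm, caddy axes) [-91.7  -2.4  54.2] tool in caddy axes
 [[ 1.    -0.    -0.004]
 [-0.    -1.    -0.   ]
 [-0.004  0.    -1.   ]] F caddy [-8.8 -0.4  3.9] w 0.0005
```

View pics/s2.png

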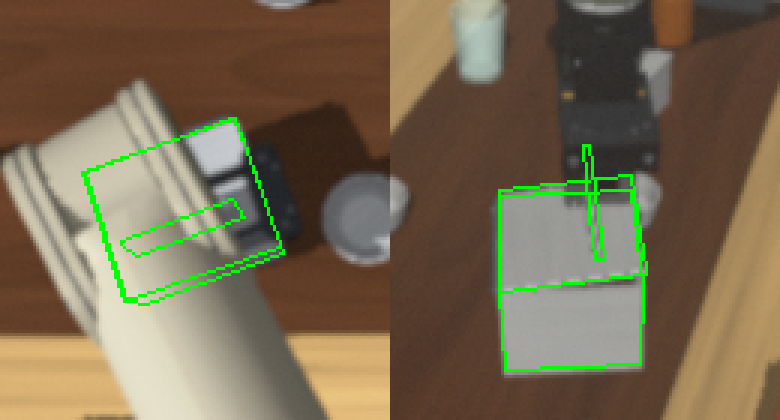

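The lid has begun to rise, with a gap showing at its front edge, and the caddy has not moved. Friction is dragging down on the flange, so I follow a path that rises slightly more.

Request:
{"name": "play_rows", "arguments": {"motion": [[0.004, 0, -0.017, 0, 0, 0, 0], [0.01, 0, -0.029, 0, 0, 0, 0], [0.018, 0, -0.041, 0, 0, 0, 0], [0.026, 0, -0.052, 0, 0, 0, 0], [0.034, 0, -0.062, 0, 0, 0, 0]]}}

```text
time: 5.68
ee_pos: [0.4773, 0.1563, 0.177]
eef_rot: [0.986, 0.168, 0.0, -0.0]
ft_force: [-1.6, -0.4, 0.5]
width: 0.0004
```

Request:
{"name": "play_rows", "arguments": {"motion": [[0.008, 0, -0.009, 0, 0, 0, 0], [0.016, 0, -0.018, 0, 0, 0, 0], [0.024, 0, -0.026, 0, 0, 0, 0], [0.032, 0, -0.034, 0, 0, 0, 0], [0.041, 0, -0.042, 0, 0, 0, 0]]}}

```text
time: 6.3
ee_pos: [0.4849, 0.1589, 0.1854]
eef_rot: [0.986, 0.168, 0.0, 0.0]
ft_force: [-1.6, -0.5, 0.7]
width: -0.0002
```

```bash
cat > look.py <<'E'
from loc import *
import sys
s,Rt=st();th=float(sys.argv[1])
S=eyes.camera("side");T=eyes.camera("top")
im=S["image"].copy()
for P in parts(q,th): cv2.polylines(im,[cv2.convexHull(proj(S,P).astype(np.int32))],True,(0,255,0),1)
cv2.imwrite("pics/"+sys.argv[2],cv2.cvtColor(cv2.resize(im[190:330,240:380],(560,560),interpolation=cv2.INTER_NEAREST),cv2.COLOR_RGB2BGR))
E
python3 look.py 0.36 s3.png
```

```text
t 6.3 tcp rel hinge(mm, caddy axes) [-75.   -2.4  75.4] tool in caddy axes
 [[ 1. -0.  0.]
 [-0. -1. -0.]
 [ 0.  0. -1.]] F caddy [-1.7  0.1  0.7] w -0.0002
```

View pics/s3.png

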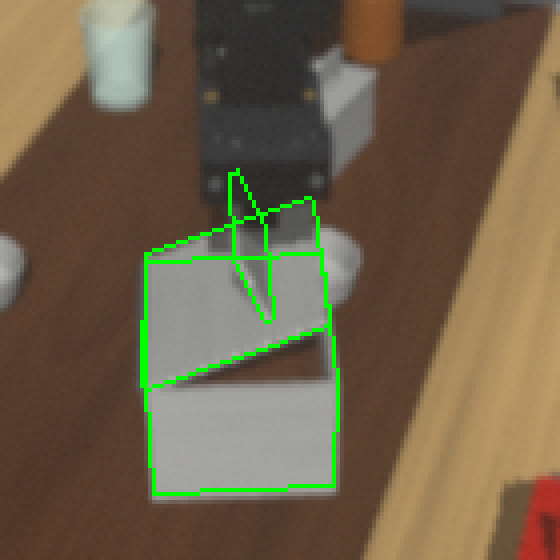

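The picture matches a lid angle of 0.36 rad: the drawn outline lies on the lid edge, the caddy has not moved, and the force is under 2 N. I continue along the arc.

Request:
{"name": "play_rows", "arguments": {"motion": [[0.009, 0, -0.008, 0, 0, 0, 0], [0.018, 0, -0.016, 0, 0, 0, 0], [0.027, 0, -0.023, 0, 0, 0, 0], [0.036, 0, -0.03, 0, 0, 0, 0], [0.046, 0, -0.037, 0, 0, 0, 0]]}}

```text
time: 7.02
ee_pos: [0.4936, 0.162, 0.1928]
eef_rot: [0.986, 0.168, 0.0, 0.0]
ft_force: [-1.4, -0.5, -0.5]
width: 0.0004
```

Request:
{"name": "play_rows", "arguments": {"motion": [[0.01, 0, -0.007, 0, 0, 0, 0], [0.02, 0, -0.013, 0, 0, 0, 0], [0.03, 0, -0.019, 0, 0, 0, 0], [0.04, 0, -0.025, 0, 0, 0, 0], [0.05, 0, -0.031, 0, 0, 0, 0]]}}

```text
time: 7.65
ee_pos: [0.503, 0.1653, 0.1989]
eef_rot: [0.986, 0.168, 0.0, 0.0]
ft_force: [-1.2, -0.3, 0.4]
width: 0.0005
```

Request:
{"name": "play_rows", "arguments": {"motion": [[0.011, 0, -0.006, 0, 0, 0, 0], [0.022, 0, -0.011, 0, 0, 0, 0], [0.032, 0, -0.016, 0, 0, 0, 0], [0.043, 0, -0.021, 0, 0, 0, 0], [0.054, 0, -0.025, 0, 0, 0, 0]]}}

```text
time: 8.28
ee_pos: [0.5132, 0.1688, 0.2039]
eef_rot: [0.986, 0.168, 0.0, 0.0]
ft_force: [0.2, 0.8, -0.2]
width: 0.0004
```

```bash
python3 look.py 0.74 s4.png
```

```text
t 8.28 tcp rel hinge(mm, caddy axes) [-45.   -2.4  93.9] tool in caddy axes
 [[ 1.    -0.001  0.   ]
 [-0.001 -1.    -0.   ]
 [ 0.     0.    -1.   ]] F caddy [ 0.4  0.6 -0.2] w 0.0004
```

View pics/s4.png

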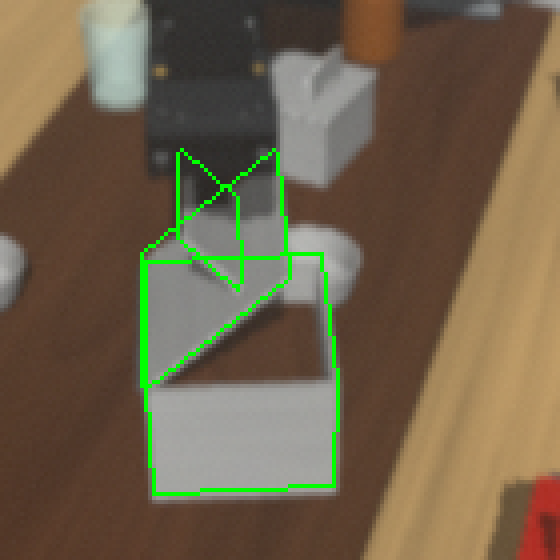

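The lid is at about 0.74 rad, matching the outline, and the caddy is unmoved. I continue towards upright.

Request:
{"name": "play_rows", "arguments": {"motion": [[0.011, 0, -0.004, 0, 0, 0, 0], [0.022, 0, -0.008, 0, 0, 0, 0], [0.034, 0, -0.012, 0, 0, 0, 0], [0.045, 0, -0.015, 0, 0, 0, 0], [0.056, 0, -0.018, 0, 0, 0, 0]]}}

```text
time: 9.0
ee_pos: [0.5238, 0.1726, 0.2075]
eef_rot: [0.986, 0.168, 0.0, 0.0]
ft_force: [-0.7, -0.8, -0.1]
width: 0.0004
```

Request:
{"name": "play_rows", "arguments": {"motion": [[0.012, 0, -0.003, 0, 0, 0, 0], [0.023, 0, -0.006, 0, 0, 0, 0], [0.035, 0, -0.008, 0, 0, 0, 0], [0.046, 0, -0.01, 0, 0, 0, 0], [0.058, 0, -0.012, 0, 0, 0, 0]]}}

```text
time: 9.62
ee_pos: [0.5347, 0.1764, 0.2099]
eef_rot: [0.986, 0.168, -0.0, 0.0]
ft_force: [-0.4, -1.0, -0.2]
width: 0.0002
```

Request:
{"name": "play_rows", "arguments": {"motion": [[0.012, 0, -0.001, 0, 0, 0, 0], [0.024, 0, -0.002, 0, 0, 0, 0], [0.035, 0, -0.003, 0, 0, 0, 0], [0.047, 0, -0.004, 0, 0, 0, 0], [0.059, 0, -0.004, 0, 0, 0, 0]]}}

```text
time: 10.25
ee_pos: [0.5459, 0.1803, 0.2107]
eef_rot: [0.986, 0.168, 0.0, 0.0]
ft_force: [-0.4, -0.0, -0.2]
width: 0.0004
```

Request:
{"name": "play_rows", "arguments": {"motion": [[0.012, 0, 0, 0, 0, 0, 0], [0.024, 0, 0.001, 0, 0, 0, 0], [0.035, 0, 0.002, 0, 0, 0, 0], [0.047, 0, 0.003, 0, 0, 0, 0], [0.059, 0, 0.004, 0, 0, 0, 0]]}}

```text
time: 10.88
ee_pos: [0.557, 0.1843, 0.2099]
eef_rot: [0.986, 0.168, 0.0, 0.0]
ft_force: [0.1, -0.6, 0.2]
width: 0.0003
```

```bash
python3 look.py 1.22 s5.png
```

```text
t 10.88 tcp rel hinge(mm, caddy axes) [ 1.4 -2.4 99.9] tool in caddy axes
 [[ 1. -0.  0.]
 [-0. -1. -0.]
 [ 0.  0. -1.]] F caddy [-0.1 -0.6  0.2] w 0.0003
```

View pics/s5.png

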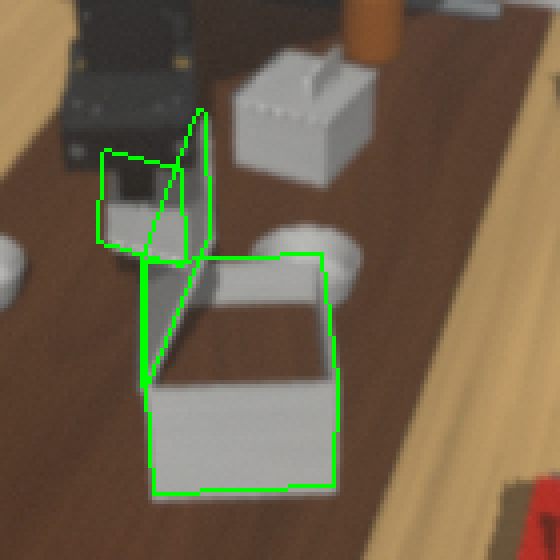

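The lid is at about 1.2 rad and the small caddy is still shut. To stop the lid dropping freely past centre, I'll tilt the fingers so they sit close to the lid's front strip when it goes over. I work that path out first.

```bash
cat > plan.py <<'E'
import numpy as np
def theta(P,t):
    """lid angle floor imposed by finger corners; roof by lid strip on finger's -x side. P=(x,z) TCP mm rel hinge, t tilt rad"""
    ex=np.array([np.cos(t),np.sin(t)]);out=[]
    for s in(-9.5,9.5):
        x,z=np.array(P)+s*ex;d=np.hypot(x,z)
        h=np.sqrt(max(d*d-88**2,0));out.append(np.arctan2(z,-x)-0 if 0 else np.arctan2(z,-x)-np.arctan2(h,88))
    # roof: strip points s=88..122, top face offset 4, must stay on -x side of the finger's -x face
    c=np.array(P)-9.5*ex;roof=9
    for th in np.arange(1,2.3,.002):
        for s in np.linspace(88,122,8):
            q=s*np.array([-np.cos(th),np.sin(th)])+4*np.array([np.sin(th),np.cos(th)])
            al=(q-c)@np.array([-np.sin(t),np.cos(t)])
            if al>=0 and (q-c)@ex>=0: roof=min(roof,th)
        if roof<9:break
    return np.round(max(out),3),np.round(roof,3)
E
python3 - <<'E'
from plan import *
from bench import r
print(np.round(r.read_state()["joint_positions"],3))
for P,t in [((1.4,99.9),0),((12.3,97),0),((20.9,94.5),0),((20.9,94.5),8),((21.5,94.5),16),((22.5,94),25),((25,94),25),((27,93),25),((29,92),25),((31,92),25),((35,93),25),((45,94),25),((60,96),25),((70,100),25)]:
    print(P,t,theta(P,np.radians(t)))
E
```

```text
[ 0.252  0.361 -0.812  1.551  0.266  1.344 -1.821]
(1.4, 99.9) 0 (np.float64(1.176), np.float64(1.454))
(12.3, 97) 0 (np.float64(1.308), np.float64(1.56))
(20.9, 94.5) 0 (np.float64(1.401), np.float64(1.632))
(20.9, 94.5) 8 (np.float64(1.373), np.float64(1.6))
(21.5, 94.5) 16 (np.float64(1.384), np.float64(1.57))
(22.5, 94) 25 (np.float64(1.464), np.float64(1.53))
(25, 94) 25 (np.float64(1.475), np.float64(1.55))
(27, 93) 25 (np.float64(1.523), np.float64(1.564))
(29, 92) 25 (np.float64(1.572), np.float64(1.576))
(31, 92) 25 (np.float64(1.571), np.float64(1.592))
(35, 93) 25 (np.float64(1.536), np.float64(1.63))
(45, 94) 25 (np.float64(1.519), np.float64(1.724))
(60, 96) 25 (np.float64(1.498), np.float64(1.878))
(70, 100) 25 (np.float64(1.452), np.float64(2.01))
```

Request:
{"name": "play_rows", "arguments": {"motion": [[0.011, 0, 0.001, 0, 0, 0, 0], [0.022, 0, 0.003, 0, 0, 0, 0], [0.033, 0, 0.005, 0, 0, 0, 0], [0.044, 0, 0.008, 0, 0, 0, 0], [0.055, 0, 0.012, 0, 0, 0, 0]]}}

```text
time: 11.6
ee_pos: [0.5675, 0.1879, 0.2076]
eef_rot: [0.986, 0.168, 0.0, 0.0]
ft_force: [0.7, 0.1, 1.3]
width: 0.0004
```

Request:
{"name": "play_rows", "arguments": {"motion": [[0.01, 0, 0.003, 0, 0, 0, 0], [0.02, 0, 0.007, 0, 0, 0, 0], [0.03, 0, 0.01, 0, 0, 0, 0], [0.04, 0, 0.014, 0, 0, 0, 0], [0.048, 0, 0.018, 0, 0, 0, 0]]}}

```text
time: 12.22
ee_pos: [0.577, 0.1913, 0.2045]
eef_rot: [0.986, 0.168, 0.001, -0.0]
ft_force: [1.8, -0.1, 7.0]
width: 0.0005
```

Run:
```python
from loc import *
from plan import *
s,Rt=st();x=Rc.inv().apply(s["ee_pos"]-H)*1e3
print(theta((x[0],x[2]),0))
```

```text
t 12.22 tcp rel hinge(mm, caddy axes) [22.6 -2.4 94.5] tool in caddy axes
 [[ 1.    -0.001  0.002]
 [-0.001 -1.    -0.   ]
 [ 0.002  0.    -1.   ]] F caddy [ 1.6 -0.7  7. ] w 0.0005
(np.float64(1.408), np.float64(1.646))
```

Request:
{"name": "play_rows", "arguments": {"motion": [[0.001, 0, 0, 0, 0.028, 0, 0], [0.002, 0, 0.001, 0, 0.056, 0, 0], [0.004, 0, 0.002, 0, 0.083, 0, 0], [0.005, 0, 0.002, 0, 0.111, 0, 0], [0.006, 0, 0.002, 0, 0.139, 0, 0]]}}

```text
time: 12.85
ee_pos: [0.5776, 0.1915, 0.2036]
eef_rot: [0.98, 0.167, 0.108, -0.018]
ft_force: [-0.1, 0.0, 3.8]
width: 0.0004
```

```bash
cat > now.py <<'E'
from loc import *
from plan import *
s,Rt=st();x=Rc.inv().apply(s["ee_pos"]-H)*1e3;M=(Rc.inv()*Rt).as_matrix()
t=np.arctan2(M[2,0],M[0,0]);print(np.degrees(t),theta((x[0],x[2]),t))
E
python3 now.py
```

```text
t 12.85 tcp rel hinge(mm, caddy axes) [23.2 -2.4 93.6] tool in caddy axes
 [[ 0.976 -0.     0.218]
 [-0.    -1.    -0.   ]
 [ 0.218  0.    -0.976]] F caddy [-0.1  0.1  3.8] w 0.0004
12.6138780090266 (np.float64(1.405), np.float64(1.598))
```

Request:
{"name": "play_rows", "arguments": {"motion": [[0.001, 0, 0, 0, 0.028, 0, 0], [0.002, 0, 0, 0, 0.056, 0, 0], [0.003, 0, 0.001, 0, 0.083, 0, 0], [0.005, 0, 0.001, 0, 0.111, 0, 0], [0.006, 0, 0.001, 0, 0.139, 0, 0]]}}

```text
time: 13.48
ee_pos: [0.5796, 0.1921, 0.2049]
eef_rot: [0.962, 0.164, 0.216, -0.037]
ft_force: [0.9, 0.6, 6.2]
width: 0.0007
```

```bash
python3 now.py;python3 look.py 1.47 s6.png
```

```text
t 13.47 tcp rel hinge(mm, caddy axes) [25.4 -2.5 94.9] tool in caddy axes
 [[ 0.904 -0.001  0.427]
 [-0.    -1.    -0.001]
 [ 0.427  0.    -0.904]] F caddy [1.  0.3 6.2] w 0.0007
25.270748587352667 (np.float64(1.445), np.float64(1.556))
t 13.47 tcp rel hinge(mm, caddy axes) [25.4 -2.5 94.9] tool in caddy axes
 [[ 0.904 -0.001  0.427]
 [-0.    -1.    -0.001]
 [ 0.427  0.    -0.904]] F caddy [1.  0.3 6.2] w 0.0007
```

View pics/s6.png

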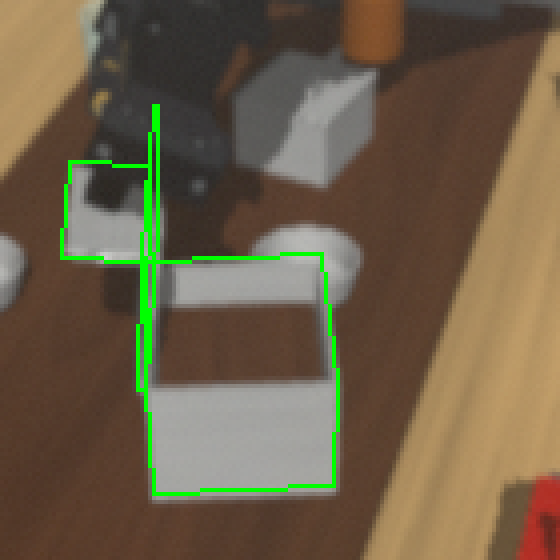

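Request:
{"name": "play_rows", "arguments": {"motion": [[0.003, 0, 0.003, 0, 0, 0, 0], [0.006, 0, 0.007, 0, 0, 0, 0], [0.008, 0, 0.011, 0, 0, 0, 0], [0.01, 0, 0.015, 0, 0, 0, 0], [0.012, 0, 0.018, 0, 0, 0, 0]]}}

```text
time: 14.2
ee_pos: [0.584, 0.1938, 0.2037]
eef_rot: [0.962, 0.164, 0.216, -0.037]
ft_force: [3.5, 0.8, 10.5]
width: 0.0004
```

```bash
python3 now.py
```

```text
t 14.2 tcp rel hinge(mm, caddy axes) [30.1 -2.4 93.7] tool in caddy axes
 [[ 0.904 -0.     0.428]
 [-0.    -1.    -0.001]
 [ 0.428  0.    -0.904]] F caddy [ 3.6 -0.4 10.5] w 0.0004
25.330414027994063 (np.float64(1.504), np.float64(1.59))
```

Request:
{"name": "play_rows", "arguments": {"motion": [[0.004, 0, -0.002, 0, 0, 0, 0], [0.008, 0, -0.002, 0, 0, 0, 0], [0.013, 0, -0.001, 0, 0, 0, 0], [0.018, 0, 0, 0, 0, 0, 0], [0.023, 0, 0.001, 0, 0, 0, 0]]}}

```text
time: 14.82
ee_pos: [0.5864, 0.1946, 0.2033]
eef_rot: [0.962, 0.164, 0.214, -0.036]
ft_force: [0.8, 0.3, 4.0]
width: 0.0004
```

```bash
python3 now.py
```

```text
t 14.82 tcp rel hinge(mm, caddy axes) [32.5 -2.4 93.3] tool in caddy axes
 [[ 0.906 -0.     0.424]
 [-0.    -1.    -0.   ]
 [ 0.424  0.    -0.906]] F caddy [ 0.8 -0.   4. ] w 0.0004
25.057721551460546 (np.float64(1.521), np.float64(1.61))
```

Request:
{"name": "play_rows", "arguments": {"motion": [[0.01, 0, 0, 0, 0, 0, 0], [0.02, 0, 0.003, 0, 0, 0, 0], [0.032, 0, 0.006, 0, 0, 0, 0], [0.046, 0, 0.011, 0, 0, 0, 0], [0.06, 0, 0.016, 0, 0, 0, 0]]}}

```text
time: 15.45
ee_pos: [0.5977, 0.1986, 0.2051]
eef_rot: [0.962, 0.164, 0.213, -0.036]
ft_force: [0.0, 0.0, 0.9]
width: 0.0006
```

```bash
python3 now.py; python3 look.py 1.72 s7.png
```

```text
t 15.45 tcp rel hinge(mm, caddy axes) [44.6 -2.4 95.1] tool in caddy axes
 [[ 0.906 -0.     0.423]
 [-0.    -1.    -0.   ]
 [ 0.423  0.    -0.906]] F caddy [0.  0.  0.9] w 0.0006
25.00737838349466 (np.float64(1.492), np.float64(1.724))
t 15.45 tcp rel hinge(mm, caddy axes) [44.6 -2.4 95.1] tool in caddy axes
 [[ 0.906 -0.     0.423]
 [-0.    -1.    -0.   ]
 [ 0.423  0.    -0.906]] F caddy [0.  0.  0.9] w 0.0006
```

View pics/s7.png

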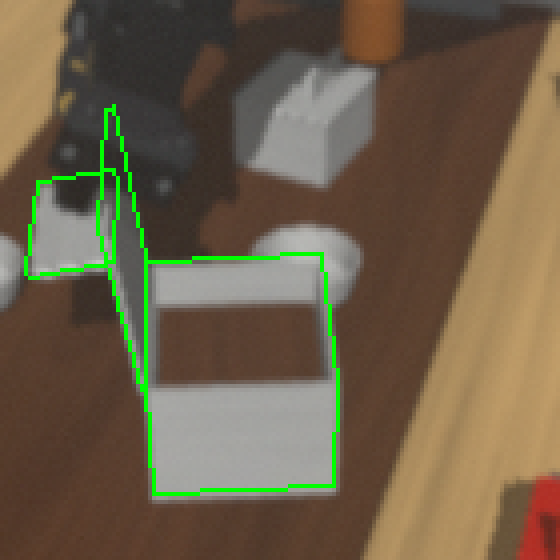

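The lid is past upright at about 1.72 rad, resting on the fingers, and the caddy has not moved. I draw slowly towards +x and up to let it down on its stop, then move clear.

Request:
{"name": "play_rows", "arguments": {"motion": [[0.013, 0, 0.003, 0, 0, 0, 0], [0.026, 0, 0.006, 0, 0, 0, 0], [0.039, 0, 0.01, 0, 0, 0, 0], [0.052, 0, 0.013, 0, 0, 0, 0], [0.066, 0, 0.017, 0, 0, 0, 0]]}}

```text
time: 16.18
ee_pos: [0.6104, 0.203, 0.2078]
eef_rot: [0.962, 0.164, 0.214, -0.036]
ft_force: [0.6, 0.8, 0.8]
width: 0.0003
```

Request:
{"name": "play_rows", "arguments": {"motion": [[0.013, 0, 0.003, 0, 0, 0, 0], [0.026, 0, 0.006, 0, 0, 0, 0], [0.039, 0, 0.01, 0, 0, 0, 0], [0.052, 0, 0.013, 0, 0, 0, 0], [0.067, 0, 0.017, 0, 0, 0, 0]]}}

```text
time: 16.8
ee_pos: [0.6232, 0.2076, 0.2103]
eef_rot: [0.962, 0.164, 0.214, -0.036]
ft_force: [-0.3, 0.3, -0.0]
width: 0.0005
```

Request:
{"name": "play_rows", "arguments": {"motion": [[0.04, 0, 0, 0, 0, 0, 0], [0.09, 0, -0.02, 0, 0, 0, 0], [0.17, 0, -0.06, 0, 0, 0, 0], [0.26, 0, -0.11, 0, 0, 0, 0], [0.344, 0, -0.17, 0, 0, 0, 0]]}}

```text
time: 17.42
ee_pos: [0.6691, 0.2236, 0.2712]
eef_rot: [0.962, 0.164, 0.214, -0.037]
ft_force: [-0.0, -0.0, 0.1]
width: 0.0004
```

```bash
python3 now.py
```

```text
t 17.43 tcp rel hinge(mm, caddy axes) [120.2  -2.5 161.2] tool in caddy axes
 [[ 0.906 -0.001  0.423]
 [-0.001 -1.    -0.   ]
 [ 0.423 -0.    -0.906]] F caddy [-0.  -0.   0.1] w 0.0004
25.03178808141743 (np.float64(1.096), np.int64(9))
```

Request:
{"name": "play_rows", "arguments": {"motion": [[0.05, 0, -0.11, 0, 0, 0, 0], [0.1, 0, -0.22, 0, 0, 0, 0], [0.15, 0, -0.33, 0, 0, 0, 0], [0.2, 0, -0.44, 0, 0, 0, 0], [0.25, 0, -0.54, 0, 0, 0, 0]]}}

```text
time: 18.05
ee_pos: [0.6682, 0.2233, 0.3908]
eef_rot: [0.962, 0.164, 0.214, -0.036]
ft_force: [0.2, 0.1, -0.9]
width: 0.0004
```

Run:
```python
from loc import *
s,Rt=st();T=eyes.camera("top");S=eyes.camera("side")
a=T["image"][90:290,120:520]
im=S["image"].copy()
for P in parts(q,2.0): cv2.polylines(im,[cv2.convexHull(proj(S,P).astype(np.int32))],True,(0,255,0),1)
b=cv2.resize(im[170:410,180:440],(400,370),interpolation=cv2.INTER_CUBIC)
a=cv2.resize(a,(400,200))
cv2.imwrite("pics/fin.png",cv2.cvtColor(np.vstack([a,b]),cv2.COLOR_RGB2BGR))
```

```text
t 18.05 tcp rel hinge(mm, caddy axes) [119.3  -2.5 280.8] tool in caddy axes
 [[ 0.906 -0.001  0.424]
 [-0.001 -1.    -0.   ]
 [ 0.424 -0.    -0.906]] F caddy [ 0.2  0.  -0.9] w 0.0004
```

View pics/fin.png

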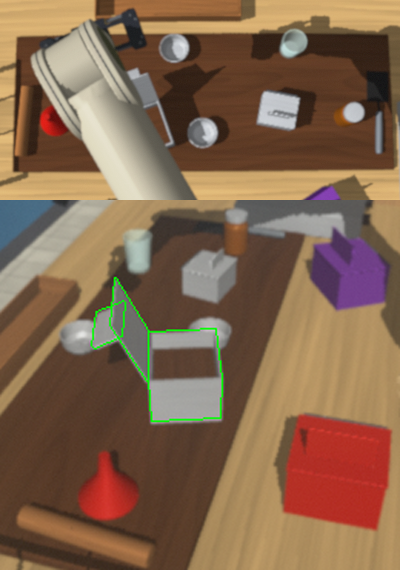

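The lid lies on its stop: the drawn outline for 2.0 rad coincides with it, the caddy is in place and the robot is clear. I hand in.

```bash
python3 -c "
from bench import job
print(job.close_job())"
```

```text
the job is handed in; nothing more can be done
None
```

The larger caddy's lid is open and resting back against its stop, and I handed the job in at about 18 s of the 45 s allowed. I pushed the front of the flange with closed fingertips, then let the lid lean on the fingers past upright and lowered it slowly onto its stop.

**Last checks:**
- **Lid:** it matches the outline drawn for 2.0 rad in the side view.
- **Larger caddy:** it sits on its original outline to within about a pixel.
- **Smaller caddy:** its lid is shut and it looks to be in its place.
- **Bystanders:** everything visible in the final top and side views looks undisturbed. I judged this by eye and did not re-measure their positions.
- **Robot:** the hand is about 0.28 m above the hinge, with roughly zero force on it.

**Forces:** the highest reading was about 14 N at first contact, when friction dragged down on the flange. A brief wedging in the corner near upright gave about 11 N. Both eased when I corrected the path. No check failed or disagreed.

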